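Clamp a bottle on the laboratory shaker with its snap-button bar

TASK

Mount the white bottle with the blue cap on the shaker. First open the clamp: squeeze the bar's square tube over the red snap button so that the button goes in, and slide the tube away from the black vee until the button pops out of the next hole. Set the bottle down gently, upright, in front of the vee, then press the button and slide the tube back one hole until it pops out again, so that the bar holds the bottle in the vee; leave the amber bottle, the beaker and the roll of tape where they are.

Things in the scene. Friction and masses are not known exactly. Their poses are not given: they have to be found in the camera images.
- shaker: Small laboratory shaker fixed to the bench: white housing, platform 150 (x) by 166 mm (y) with a black mat, whose top is at z = 69 mm. Origin at bench level under the platform's centre; x from the operator's side (display, knob) to the back, y to the shaker's left, z up. Black vee block at its right: 54 mm high above the mat, 62 mm wide, open to +y. Guide rod at the back, x = 62, z = 105 mm.
- vee_seat (a point): Point on the mat where the centre of the bottle's underside lies when it rests in the vee: (10, -22, 69) mm in the shaker's frame; axes as the shaker's. The bracket of the tube, at (-62, -68) mm, reaches up to z = 119 mm, the vee to 123 mm, the post of the guide rod to 115 mm. A bottle standing short of the vee is pushed into it by the closing bar.
- outer_tube (a point): Centre of the bright outer tube at its middle hole; starts at (-62, 101.5, 105) mm in the shaker's frame and moves with the tube. The tube is 25 mm square, parallel to the shaker's y, from 48 mm left of this point to 92 mm right of it; wall 2 mm. In its front face (-x) are three 12 mm holes: here and 34 mm to either side. It slides on a fixed 20 mm inner tube, and overhangs the platform's left edge.
- clamp_bar (a joint): Travel of outer tube and clamp bar away from the vee (to the shaker's +y), in m: 0 at the middle hole, as at the start, where a bottle in the vee has 2.5 mm of play; 0.034 open, at the next hole; -0.034 at the hole for thin bottles. The button locks the tube at each hole with 1 mm of play either way; between them it slides with about 3 N of friction. Stops at -0.036 and 0.036.
- bar_face (a point): Point on the clamp bar, opposite the seat, on the side towards the vee. The bar is round, black, 14 mm in diameter, 36 mm above the mat; it joins the outer tube 80 mm to the right of the middle hole and runs along the shaker's x to the guide rod. In the shaker's frame this point's y is 14.5 mm plus the travel; the near side of a seated bottle is at y = 12 mm.
- snap_button (a joint): How far the button is pressed in, in m: 0 out by 4.5 mm from the outer tube's front face (locked), 0.0045 flush with it, 0.0065 hidden under the wall. Spring 3.6 N when out, 7.5 N when hidden. A finger pad that squeezes the tube makes it flush; pulling the tube along with up to 15 N then tucks its round head under the hole's edge, and it springs out by itself in the next hole.
- button_tip (a point): Tip of the red round-headed snap button, 10 mm in diameter, set in the fixed inner tube, so it does not travel along y: at (-79, 101.5, 105) mm in the shaker's frame when out, looking to -x through a hole of the outer tube. Squeeze across the shaker's x: front face at x = -74.5 mm, rear face at -49.5 mm. A finger pad up to 30 mm wide over one hole leaves the next one free.
- bottle: White plastic bottle with a blue screw cap, 68 mm in diameter, 160 mm high, 0.18 to 0.36 kg, standing on the bench. Origin at the centre of its underside, z up. Body straight up to 95 mm, then a conical shoulder; the cap is 35 mm in diameter, from 135 to 160 mm, and does not turn.
- amber_bottle: Small amber dropping bottle, 44 mm in diameter, 88 mm high, a bystander. Origin at the centre of its underside.
- beaker: Small clear plastic beaker, 49 mm in diameter, 60 mm high, a bystander. Origin at the centre of its underside.
- tape: Roll of tan tape lying flat, 96 mm in diameter, 25 mm high, a bystander. Origin at the centre of its underside.
There are look-alikes about, which are no part of the job. What is shaped like the bottle but turquoise is not meant.

How it is judged:
By the outcome, as a careful person would: the job done as asked, in the order asked, and still so for the second after the job is handed in, with the robot touching nothing.
It also fails if it takes over 58 s, if anything falls off the work surface, if the arm or the gripper's body presses on something with over 40 N, if the wrist force passes 120 N, or if a joint passes its speed limit or range.

ROBOT

A 7-joint arm with a two-finger parallel gripper is mounted at the origin on a cart in front of the work surface, level with it; the furniture and walls round the work are solid. World frame = base frame: x ahead of the robot, y to its left, z up, the work surface at z = 0. Lengths are in m, angles in rad, forces in N, time in s.
With the tool pointing down it reaches from about 0.425 to 0.95 m from the base axis. Payload 4.7 kg.
Tool frame: the origin (TCP) lies at the very end of the fingers, on their centre line; the grasp point (between the pads) lies 19 mm behind it; z points along the fingers, y is the line along which they close (so a half turn about z gives the same grasp; the last joint's range is limited). The gripper opens to 85 mm and grips with 20 to 120 N. Pads are 22 mm wide; open, the fingers measure 114 mm over their backs; the gripper's body (76 mm by 85 mm) begins 54 mm behind the grasp point. The pads swing forward as they close: fully open they stand 13 mm farther back than shut.
Start: joints at [1.245, 0.469, -0.049, 1.532, 0.024, 1.141, -0.082], TCP at [0.197, -0.645, 0.205] pointing down, gripper open.
Joint ranges: [-2.59, 2.59], [-0.33, 1.99], [-1.39, 1.29], [0.1, 2.45], [-1.04, 4.18], [0.21, 1.99], [-2.66, 2.66]. Speed limits (rad/s): [2.57, 2.57, 3.14, 3.14, 3.14, 3.14, 3.14].

INTERFACE

Orientations are given as a rotation vector (axis times angle).
In Python, from station import env, viewer, ticket gives the robot as it stands.
- The arm moves only by the tool send_rows, never from a script. Its argument "plan" is a list that holds one entry, the list of rows, each a list of 4 numbers: the shift along the tool's x, y, z in m, then the turn about the tool's z in rad. A call has 1 to 20 rows; each row shifts and turns the commanded pose from where the row before left it, along the tool's axes as they then stand; what a row does not reach is not made up. A row lasts 1/8 s, in which the tool goes at most 62.5 mm and 10.7 degrees, less where a joint would pass 70% of its speed; a pose out of reach is approached as far as the arm can. A call with a gripper value outside its range is refused whole. "gripper" is the finger opening in m, from 0 to 0.0854, set as the call begins (left out, the last holds). The fingers move at their own pace and stop on an object; "squeeze" is the grip in N (left out, the last holds). Time passes only in rows, so rows that do not move let the fingers close. It gives the time, the measured TCP pose, the force, the opening and the grip force at its end, in the units of the state.
- env.state(): the state, without advancing time (a new reading comes with each control period).
- viewer.grab_frame(name): name is "scene" or "side" or "wrist"; returns a dict with "img" (400x640x3 uint8, red, green, blue), "range_z" (400x640 float32, m along the optical axis (not along the pixel's ray), 0 where there is no reading), "fx", "fy", "cx", "cy" (pixels), "D" ([k1, k2, p1, p2, k3] as OpenCV has them; the pictures are not rectified), "xyz" and "rotation" of the camera in the world; the wrist camera has in their place "T_tool_cam" (4x4, takes a point from camera to tool coordinates, whose origin is the TCP and whose axes are the flange's). Camera axes: x right, y down, z forward; pixel columns grow to the right and rows downward; lengths in m; the calibration is good to about 2 mm. A picture is of the moment at which its call begins: read the wrist's pose just before it.
- ticket.sign_off(): hands the job in; it is judged then, once.
The state is a dict: "clock": time; "joint_pos": joint angles; "dq": joint speeds; "tau": joint torques, N m; "tcp_pos": TCP position; "tcp_rot": TCP orientation; "wrist_force": force on the tool from outside, world axes, zero at the start; "torque": the same for the moment, N m; "grip_width": finger opening in m; "gripper_force": force on a finger pad.
Only numpy, scipy, OpenCV 4.12 (cv2) and the standard library are available. Lean on these libraries where they do the work, as an engineer would, in place of code of your own. Each camera call takes 0.05 s, during which the arm holds its last target. There are 200 camera calls.

## Working session

There is one attempt and no reset: what is moved stays moved. The work goes in short steps, Python scripts to look and compute and a tool call to move; the robot and the scene stay as the last step left them, time stands still between calls to the robot, and variables do not carry over. Pictures are saved under pics/ and viewed, at most 10 in all, crops included, and the job is handed in when it is done.

Besides the shell and the picture viewer there is one more tool, called after ">>>" as a command line: name --argument value ..., lists and objects as JSON in quotes. send_rows: Moves the arm, as the interface text tells. Its arguments: {"type":"object","properties":{"plan":{"type":"array"},"gripper":{"type":"number"},"squeeze":{"type":"number"}},"required":["plan"]}

```bash
mkdir -p pics; ls
cat > h.py <<'E'
import numpy as np, cv2
from scipy.spatial.transform import Rotation as R
from station import env, viewer, ticket
def grab(name):
    s=env.state(); f=viewer.grab_frame(name)
    if 'T_tool_cam' in f:
        T=np.eye(4);T[:3,:3]=R.from_rotvec(s['tcp_rot']).as_matrix();T[:3,3]=s['tcp_pos'];T=T@np.array(f['T_tool_cam'])
    else:
        T=np.eye(4);r=np.array(f['rotation'],float)
        T[:3,:3]=r if r.shape==(3,3) else R.from_rotvec(r).as_matrix(); T[:3,3]=f['xyz']
    f['T']=T; f['K']=np.array([[f['fx'],0,f['cx']],[0,f['fy'],f['cy']],[0,0,1.]]); return f
def ray(f,u,v):
    p=cv2.undistortPoints(np.array([[[u,v]]],float),f['K'],np.array(f['D'],float))[0,0]
    return np.array([p[0],p[1],1.])
def at(f,u,v,w=1):  # world point from depth
    z=f['range_z'][int(v)-w:int(v)+w+1,int(u)-w:int(u)+w+1]; z=np.median(z[z>0])
    return f['T'][:3,:3]@(ray(f,u,v)*z)+f['T'][:3,3]
def onz(f,u,v,z): # ray meets plane z
    d=f['T'][:3,:3]@ray(f,u,v); o=f['T'][:3,3]; return o+d*(z-o[2])/d[2]
def cloud(f):
    h,w=f['range_z'].shape; uv=np.stack(np.meshgrid(np.arange(w),np.arange(h)),-1).reshape(-1,1,2).astype(float)
    p=cv2.undistortPoints(uv,f['K'],np.array(f['D'],float))[:,0]; z=f['range_z'].reshape(-1,1)
    P=np.hstack([p*z,z])@f['T'][:3,:3].T+f['T'][:3,3]; P[z[:,0]<=0]=np.nan; return P.reshape(h,w,3)
def proj(f,p):
    c=f['T'][:3,:3].T@(np.array(p)-f['T'][:3,3]); return cv2.projectPoints(c[None],np.zeros(3),np.zeros(3),f['K'],np.array(f['D'],float))[0][0,0]
def save(n,img,s=1):
    cv2.imwrite('pics/'+n,cv2.resize(img[:,:,::-1],None,fx=s,fy=s,interpolation=cv2.INTER_CUBIC))
E
python3 - <<'E'
from h import *
import pickle
for n in('scene','side'):
    f=grab(n);save(n+'.png',f['img'],1.25);pickle.dump(f,open(n+'.pkl','wb'));print(f['T'].round(3),f['fx'])
print(env.state())
E
```

```text
pics
[[-0.628 -0.323  0.708 -0.462]
 [-0.778  0.252 -0.575  0.69 ]
 [ 0.007 -0.912 -0.41   0.677]
 [ 0.     0.     0.     1.   ]] 466.83021320998324
[[-0.944 -0.14   0.298  0.082]
 [-0.329  0.38  -0.864  1.175]
 [ 0.008 -0.914 -0.405  0.682]
 [ 0.     0.     0.     1.   ]] 505.66270661308386
{'clock': 0.1, 'joint_pos': array([ 1.24510976,  0.4693705 , -0.04861926,  1.53355557,  0.02412053,
        1.14097039, -0.08232081]), 'dq': array([-0.00167531, -0.0020984 , -0.00069779, -0.00309603,  0.00044096,
        0.00106011,  0.00081485]), 'tau': array([ 9.02139163e-04, -5.11518860e+01, -4.66935534e-02, -2.38392144e+01,
        1.08247835e-02,  4.35764494e-03, -7.08811910e-06]), 'tcp_pos': array([ 0.19726272, -0.64495507,  0.20386792]), 'tcp_rot': array([-3.10538834e+00, -4.64291737e-01,  4.99863549e-04]), 'wrist_force': array([-0.29461599,  0.69555942, -0.28442446]), 'torque': array([ 0.01097557,  0.01348843, -0.04295719]), 'gripper_force': 0.0, 'grip_width': 0.08536598919877934}
```

View pics/scene.png

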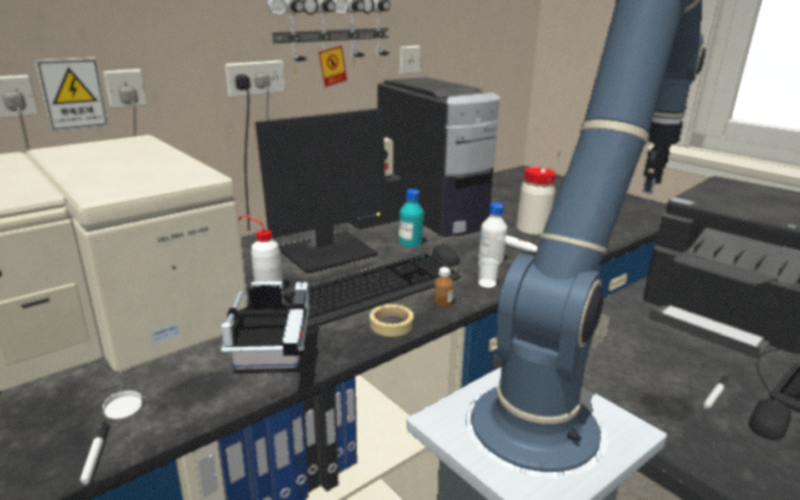

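View pics/side.png

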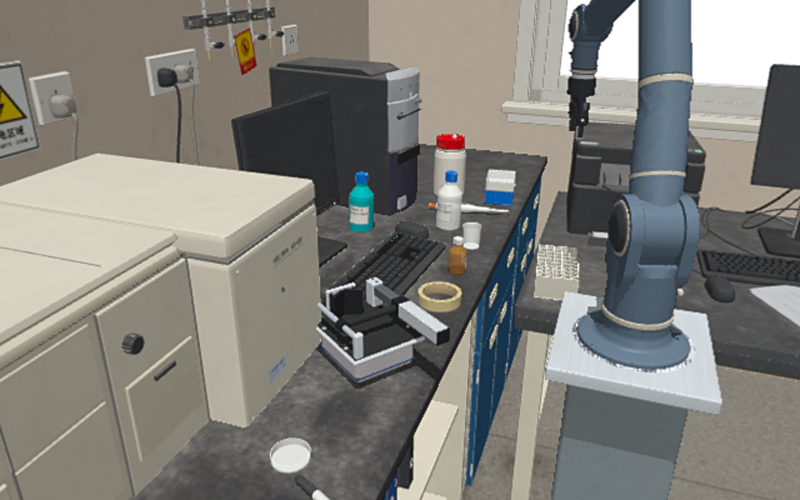

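Run:
```python
from h import *
import pickle
f=pickle.load(open('side.pkl','rb'))
a=cv2.resize(f['img'][125:210,265:425],None,fx=5,fy=5,interpolation=2)[:280]
a=cv2.resize(f['img'][130:190,300:400],(500,300),interpolation=2)
b=cv2.resize(f['img'][210:310,245:370],(750,600),interpolation=2)
save('b.png',b)
save('a.png',a)
C=cloud(f)
def P(u,v):
    u/=1.25;v/=1.25
    print((u,v),at(f,u,v).round(3))
for q in[(449,177),(449,210),(361,205),(457,262),(472,235),(440,285),(375,287),(440,330),(415,312),(385,300),(345,335),(360,350)]:P(*q)
```

```text
(359.2, 141.6) [ 0.501 -0.432  0.148]
(359.2, 168.0) [ 0.494 -0.418  0.058]
(288.8, 164.0) [ 0.714 -0.316  0.079]
(365.6, 209.6) [ 0.4   -0.15   0.034]
(377.6, 188.0) [ 0.401 -0.309  0.04 ]
(352.0, 228.0) [ 0.413 -0.051  0.019]
(300.0, 229.6) [0.481 0.173 0.112]
(352.0, 264.0) [0.318 0.289 0.118]
(332.0, 249.6) [0.378 0.242 0.115]
(308.0, 240.0) [0.452 0.197 0.102]
(276.0, 268.0) [0.495 0.286 0.069]
(288.0, 280.0) [0.441 0.345 0.085]
```

View pics/b.png

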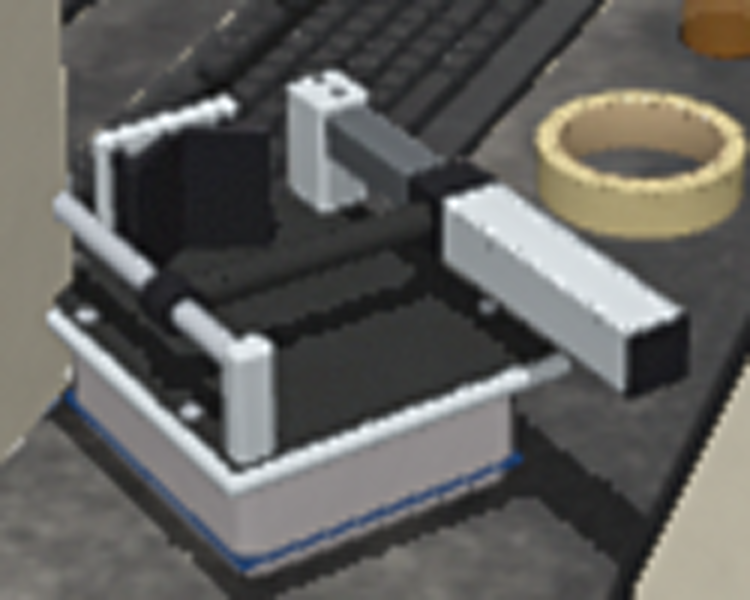

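View pics/a.png

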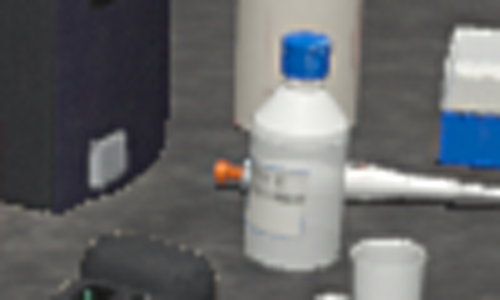

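The white blue-capped bottle is at side pixel (360,165). The turquoise one at (289,164) is the look-alike, and the red-capped ones don't fit the description. In the shaker crop, the tube runs from (325,80) to (690,330), with its front (-x) face turned toward the robot. Next I'll fit the poses.

Run:
```python
from h import *
import pickle
f=pickle.load(open('side.pkl','rb'))
px=lambda x,y:(245+x/6-.4,210+y/6-.4)
for n,q,z in[('end rear',(628,330),.1175),('end front',(690,318),.1175),('start rear',(445,200),.1175),('start front',(500,188),.1175),('plat LB',(235,490),.069),('plat RB',(50,318),.069),('plat LF',(568,365),.069)]:
    print(n,onz(f,*px(*q),z).round(4))
for n in('side','scene'):
    g=pickle.load(open(n+'.pkl','rb'));C=cloud(g);im=g['img'].astype(int)
    m=(C[...,2]>.11)&(C[...,2]<.124)&(C[...,0]>.25)&(C[...,0]<.55)&(C[...,1]>.1)&(C[...,1]<.36)&(im.min(-1)>140)
    p=C[m][:,:2].astype(np.float32); print(n,len(p))
    c,s,a=cv2.minAreaRect(p);print(c,s,a,C[m][:,2].mean())
    m=(im[...,2]>im[...,0]+60)&(C[...,2]>.125)&(C[...,2]<.18)&(C[...,1]<-.37)
    print('cap',C[m].mean(0),C[m].min(0),C[m].max(0),m.sum())
    m=m&(C[...,2]>.156);print(C[m].mean(0),m.sum())
    m=(C[...,2]>.02)&(C[...,2]<.09)&(C[...,0]>.44)&(C[...,0]<.56)&(C[...,1]>-.5)&(C[...,1]<-.38)
    q=C[m][:,:2]
    if len(q)>20:
        from scipy.optimize import least_squares
        print('body',least_squares(lambda c:np.hypot(*(q-c).T)-.034,[.5,-.43],loss='soft_l1',f_scale=.003).x,len(q))
```

```text
end rear [0.3229 0.2929 0.1175]
end front [0.3045 0.2778 0.1175]
start rear [0.4139 0.2277 0.1175]
start front [0.3974 0.2118 0.1175]
plat LB [0.4427 0.3644 0.069 ]
plat RB [0.5537 0.2841 0.069 ]
plat LF [0.3577 0.2483 0.069 ]
side 548
(0.44061192870140076, 0.26697081327438354) (0.14591637253761292, 0.22758252918720245) 54.10504913330078 0.11663002380418906
cap [ 0.49674452 -0.43601439  0.14995904] [ 0.48246755 -0.45885393  0.13419058] [ 0.51360754 -0.4233136   0.16134324] 83
[ 0.49777086 -0.4407538   0.15868597] 29
body [ 0.50305735 -0.44639797] 362
scene 458
(0.439373254776001, 0.26662006974220276) (0.1413710117340088, 0.22868339717388153) 54.07143020629883 0.11763249869550163
cap [ 0.49363994 -0.43781925  0.15079866] [ 0.48181967 -0.45788858  0.13545847] [ 0.51675225 -0.42432779  0.16081658] 85
[ 0.49701842 -0.44150355  0.15833214] 31
body [ 0.50270749 -0.44532154] 386
```

>>> send_rows --plan '[[[0.058,-0.01,-0.025,-0.095],[0.058,-0.01,-0.025,-0.095],[0.058,-0.01,-0.025,-0.095],[0.058,-0.01,-0.02,-0.095],[0.057,-0.01,0,-0.095],[0.057,-0.01,0,-0.095],[0.056,-0.01,0,-0.095],[0.056,-0.01,0,-0.095],[0.055,-0.01,0,-0.1],[0.055,-0.01,0,-0.1],[0.053,-0.011,0,-0.1],[0.052,-0.011,0,-0.1],[0.051,-0.011,0,-0.1],[0.05,-0.011,0,-0.1],[0.05,-0.011,0,-0.1],[0.05,-0.011,0,-0.1],[0.049,-0.011,0,-0.1],[0.048,-0.011,0,-0.1],[0.048,-0.011,0,-0.1],[0,0,0,0]]]'

```text
clock: 2.6
tcp_pos: [0.4095, 0.2147, 0.2983]
tcp_rot: [1.474, 2.774, -0.0]
wrist_force: [1.2, 0.7, -0.2]
grip_width: 0.0852
gripper_force: 0.0
```

```bash
cat > go.py <<'E'
import sys
from h import *
# go.py x y z yawdeg : remaining shift in tool axes (present) and turn
def go(x,y,z,yaw):
    s=env.state();M=R.from_rotvec(s['tcp_rot']).as_matrix();yw=np.degrees(np.arctan2(M[1,0],M[0,0]))
    d=np.array([x,y,z])-s['tcp_pos']
    print('t',round(s['clock'],2),'tcp',s['tcp_pos'].round(4),'yaw',yw.round(2),'tilt',M[:,2].round(4),'F',s['wrist_force'].round(1),'grip',s['grip_width'].round(4),s['gripper_force'])
    print('shift tool now',(M.T@d).round(4),'turn',-np.radians((yaw-yw+180)%360-180).round(4))
    a=np.radians(yaw);X=np.array([np.cos(a),np.sin(a),0]);Y=np.array([np.sin(a),-np.cos(a),0])
    print('shift at target yaw',(X@d).round(4),(Y@d).round(4),-d[2].round(4))
if __name__=='__main__': go(*map(float,sys.argv[1:5]))
E
python3 go.py .3526 .2573 .25 144.1
```

```text
Traceback (most recent call last):
  File "go.py", line 11, in <module>
    if __name__=='__main__': go(*map(float,sys.argv[1:5]))
                             ~~^^^^^^^^^^^^^^^^^^^^^^^^^^^
  File "go.py", line 7, in go
    print('t',round(s['clock'],2),'tcp',s['tcp_pos'].round(4),'yaw',yw.round(2),'tilt',M[:,2].round(4),'F',s['wrist_force'].round(1),'grip',s['grip_width'].round(4),s['gripper_force'])
                                                                                                                                            ^^^^^^^^^^^^^^^^^^^^^
AttributeError: 'float' object has no attribute 'round'
```

```bash
sed -i "s/s\['grip_width'\].round(4)/round(s['grip_width'],4)/" go.py; python3 go.py .3526 .2573 .25 144.1
python3 - <<'E'
from h import *
import pickle
f=grab('wrist');save('w1.png',f['img'],1.25);pickle.dump(f,open('w1.pkl','wb'))
for n,p in dict(btn=(.344,.2504,.105),hole=(.3526,.2573,.1175),origin=(.47,.25,.069)).items():print(n,proj(f,p)*1.25)
E
```

```text
t 2.6 tcp [0.4095 0.2147 0.2983] yaw 124.04 tilt [ 4.e-04 -2.e-04 -1.e+00] F [ 1.2  0.7 -0.2] grip 0.0852 0.0
shift tool now [ 0.0671 -0.0233  0.0483] turn -0.3501
shift at target yaw 0.071 0.0011 0.0483
btn [363.6234367  142.79656502]
hole [374.66167126 142.07639362]
origin [467.11670402 211.52379294]
```

View pics/w1.png

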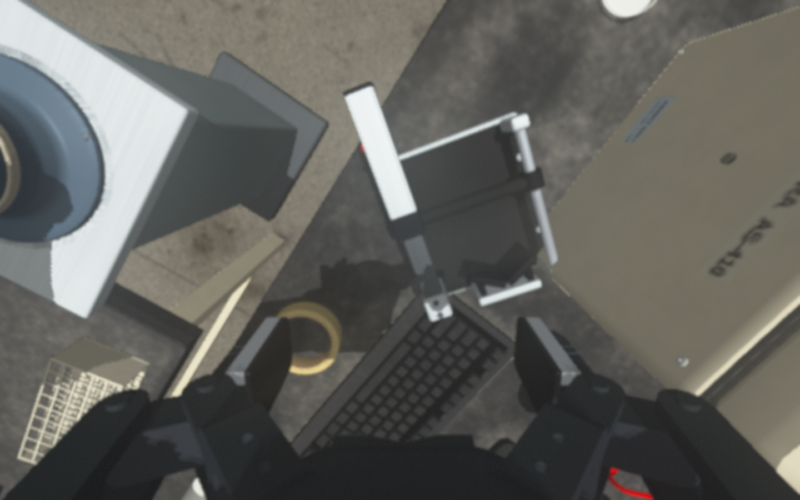

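The wrist view shows the bright tube from (358,90) to (402,214), with the red button tip at about (363,147). The guide rod is on the right.

Run:
```python
from h import *
import pickle
f=pickle.load(open('w1.pkl','rb'));im=f['img'].astype(int);C=cloud(f)
m=(im[...,0]>im[...,1]+50)&(im[...,0]>im[...,2]+50)
v,u=np.nonzero(m[:180,250:330]);u=u+250;print('red',u.mean(),v.mean(),len(u),u.min());b=onz(f,u.mean(),v.mean(),.105);print('btn',b)
m=(C[...,2]>.111)&(C[...,2]<.123)&(im.min(-1)>150)
m[:,350:]=0;m[180:]=0
p=C[m][:,:2].astype(np.float32);c,s,a=cv2.minAreaRect(p);print(c,s,a,len(p),C[m][:,2].mean())
q=p-p.mean(0);d=np.linalg.svd(q,full_matrices=False)[2][0];print('dir',np.degrees(np.arctan2(d[1],d[0]))%180)
y=np.array([-.81,.586]);x=np.array([.586,.81]);
print('tube x mid',(np.percentile(p@x,[1,50,99])),'y',np.percentile(p@y,[0,1,99,100]),'btn',b[:2]@x,b[:2]@y)
for n,q,z in[('end front',(345,95),.1175),('end rear',(372,84),.1175),('start front',(390,219),.1175),('start rear',(414,211),.1175)]:
    w=onz(f,q[0]/1.25,q[1]/1.25,z)[:2];print(n,w.round(4),(w@x).round(4),(w@y).round(4))
```

```text
red 289.1111111111111 118.44444444444444 9 288
btn [0.34478076 0.24532459 0.105     ]
(0.36365482211112976, 0.25081831216812134) (0.02539326436817646, 0.11423204094171524) 53.68137741088867 2393 0.11799755155729173
dir 143.7572
tube x mid [0.4041468  0.41655993 0.42871588] y [-0.20463317 -0.20362577 -0.09155646 -0.09049358] btn 0.4007544453725028 -0.135512201748538
end front [0.3108 0.2755] 0.4053 -0.0904
end rear [0.3252 0.2956] 0.43 -0.0902
start front [0.4021 0.2071] 0.4034 -0.2043
start rear [0.4164 0.226 ] 0.4271 -0.2049
```

>>> send_rows --plan '[[[0,0,0,-0.172],[0,0,0,-0.172],[0.034,0.001,0.02,0],[0.034,0.001,0.03,0],[0,0,0.04,0],[0,0,0.03,0],[0,0,0,0]]]'

```text
clock: 3.52
tcp_pos: [0.3586, 0.2516, 0.1761]
tcp_rot: [-0.991, -2.977, 0.006]
wrist_force: [-0.0, -0.0, 0.3]
grip_width: 0.085
gripper_force: 0.0
```

```bash
python3 go.py .3555 .2568 .0845 143.75
python3 - <<'E'
from h import *
f=grab('wrist');im=f['img'].astype(int);C=cloud(f);save('w2.png',f['img'],1.25)
y=np.array([-.8064,.5913]);x=np.array([.5913,.8064])
m=(C[...,2]>.111)&(C[...,2]<.123)&(im.min(-1)>150)&(C[...,1]>.18)&(C[...,0]<.45)
p=C[m][:,:2]-[.3555,.2568];print(m.sum(),np.percentile(p@x,[1,50,99]),np.percentile(p@y,[0,1,50,99,100]))
m=(im[...,0]>im[...,1]+50)&(im[...,0]>im[...,2]+50)
n,l,st,ce=cv2.connectedComponentsWithStats(m.astype(np.uint8))
for i in range(1,n):
    if st[i,4]>4:w=onz(f,*ce[i],.105)[:2]-[.3555,.2568];print(ce[i],st[i],w@x,w@y)
E
```

```text
t 3.52 tcp [0.3586 0.2516 0.1761] yaw 143.17 tilt [-0.0049 -0.0024 -1.    ] F [-0.  -0.   0.3] grip 0.085 0.0
shift tool now [0.0053 0.0027 0.0916] turn -0.0101
shift at target yaw 0.0055 0.0023 0.0916
3301 [-0.01185535  0.00115293  0.12626593] [-0.06691149 -0.06480692  0.00959064  0.04657839  0.04753213]
[305.91666667 192.5       ] [304 189   4   8  24] -0.014630009566266618 0.0017146739021506544
```

>>> send_rows --plan '[[[0.003,0.001,0.03,-0.01],[0.003,0.001,0.03,0],[0,0,0.02,0],[0,0,0,0],[0,0,0,0]]]'

```text
clock: 4.2
tcp_pos: [0.3569, 0.2596, 0.0996]
tcp_rot: [0.975, 2.984, 0.003]
wrist_force: [-0.0, -0.2, 0.7]
grip_width: 0.0856
gripper_force: 0.0
```

```bash
python3 go.py .3557 .2576 .0845 143.75
```

```text
t 4.2 tcp [0.3569 0.2596 0.0996] yaw 143.8 tilt [ 0.0025  0.0014 -1.    ] F [-0.  -0.2  0.7] grip 0.0856 0.0
shift tool now [-0.0002 -0.0023  0.0151] turn 0.0008
shift at target yaw -0.0002 -0.0023 0.0151
```

>>> send_rows --plan '[[[0,-0.002,0.015,0],[0,0,0,0],[0,0,0,0]]]'

```text
clock: 4.58
tcp_pos: [0.3543, 0.2573, 0.0831]
tcp_rot: [0.974, 2.987, -0.0]
wrist_force: [-0.9, -0.3, 0.2]
grip_width: 0.0854
gripper_force: 0.0
```

>>> send_rows --plan '[[[0,0,0,0],[0,0,0,0],[0,0,0,0],[0,0,0,0],[0,0,0,0],[0,0,0,0]]]' --gripper 0.0 --squeeze 40

```text
clock: 5.32
tcp_pos: [0.3542, 0.2571, 0.0834]
tcp_rot: [0.974, 2.986, -0.001]
wrist_force: [-1.5, -2.2, 5.1]
grip_width: 0.0235
gripper_force: 40.6
```

```bash
python3 go.py .3557 .2576 .0845 143.75
```

```text
t 5.33 tcp [0.3542 0.2571 0.0834] yaw 143.86 tilt [ 0.e+00 -9.e-04 -1.e+00] F [-1.5 -2.2  5.1] grip 0.0235 40.620171278715134
shift tool now [-0.0009  0.0013 -0.0011] turn 0.0019
shift at target yaw -0.0009 0.0013 -0.0011
```

>>> send_rows --plan '[[[0.003,0,0,0],[0.003,0,0,0],[0.003,0,0,0],[0.003,0,0,0],[0,0,0,0]]]'

```text
clock: 5.95
tcp_pos: [0.3522, 0.2585, 0.0834]
tcp_rot: [0.977, 2.974, -0.007]
wrist_force: [17.7, -14.5, 0.8]
grip_width: 0.0234
gripper_force: 39.8
```

```bash
python3 go.py .3542 .2571 .0834 143.75
```

```text
t 5.95 tcp [0.3522 0.2585 0.0834] yaw 143.63 tilt [ 0.0096 -0.0081 -0.9999] F [ 17.7 -14.5   0.8] grip 0.0234 39.80019925162196
shift tool now [-0.0024  0.0001  0.    ] turn -0.0021
shift at target yaw -0.0024 0.0001 0.0
```

Run:
```python
from h import *
f=grab('wrist');g=grab('scene')
u,v=proj(g,(.347,.246,.105)).astype(int);print(u,v)
a=cv2.resize(g['img'][v-30:v+30,u-40:u+40],(800,600),interpolation=2)[:, :]
b=cv2.resize(f['img'][60:260,180:460],(420,300),interpolation=2)
a=cv2.resize(a,(640,480))[90:390]; a=cv2.resize(a,(380,300)) if 0 else a[:, 130:510]
save('c.png',np.hstack([a,b]))
```

```text
240 266
```

View pics/c.png

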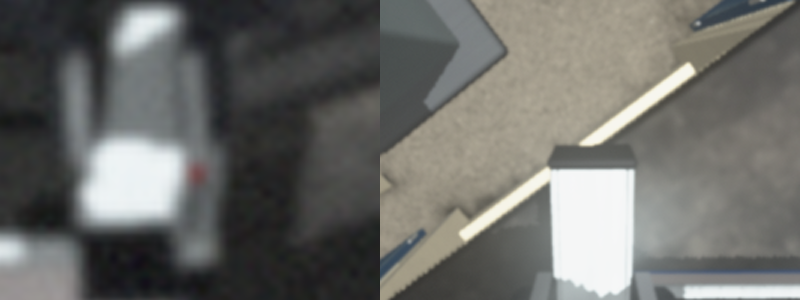

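Run:
```python
from h import *
g=grab('scene');y=np.array([-.8064,.5913]);x=np.array([.5913,.8064]);b=np.array([.3555,.2568])
im=g['img'].astype(int);m=(im[...,0]>im[...,1]+25)&(im[...,0]>im[...,2]+25);m[:255]=0;m[285:]=0;m[:,:225]=0;m[:,260:]=0
v,u=np.nonzero(m);print(u,v,im[v,u])
for z in(.09,.1,.105,.11,.12):
    w=onz(g,u.mean(),v.mean(),z)[:2]-b;print(z,w@x,w@y)
for n,p in dict(tip=(-.017,.0,.105),edge=(-.017,.005,.105),padedge=(-.0125,.013,.105),padtip=(-.0125,.013,.084)).items():
    print(n,proj(g,np.r_[b+x*p[0]+y*p[1],p[2]]))
```

```text
[240 241 240] [268 268 269] [[126  96  96]
 [114  85  86]
 [115  82  84]]
0.09 -0.01187406112963862 -0.01599175427561469
0.1 -0.01396320597645992 -0.00012726027062755354
0.105 -0.015007778399870525 0.007804986731866049
0.11 -0.016052350823281283 0.015737233734359674
0.12 -0.01814149567010265 0.031601727739346906
tip [241.55085187 266.4573976 ]
edge [241.3405297  267.64463708]
padedge [238.9827674  269.60699207]
padtip [239.50812422 277.51787185]
```

Run:
```python
from h import *
y=np.array([-.8064,.5913]);x=np.array([.5913,.8064]);b=np.array([.3555,.2568])
g=grab('scene');C=cloud(g)
print('range/10 local mm (x,y,z) rgb')
for v in range(254,284,2):
    print(v,' '.join('%4d,%4d,%4d:%3d'%(*(1000*np.array([(C[v,u,:2]-b)@x,(C[v,u,:2]-b)@y,C[v,u,2]])),g['img'][v,u].mean()) for u in range(226,248,2)))
```

```text
range/10 local mm (x,y,z) rgb
254   13,  12, 145: 83   10,   4, 140: 40   25,-118,  68:104    7, -34, 117:136    2, -33, 118:121   -1, -32, 119:116  -13,  19, 149: 92  -18,  20, 149: 95  -21,  14, 146: 48  -25,  13, 145: 49   -4,-207,  15: 57
256   13,  15, 142:111   10,   4, 135: 47   11, -26, 117: 95    6, -25, 117:119    2, -26, 116:118   -2, -25, 117:117  -12,  17, 142:102  -17,  18, 143:112  -20,   9, 137: 54  -25,  12, 140: 50   -5,-201,  12: 63Traceback (most recent call last):
  File "<stdin>", line 6, in <module>
  File "<stdin>", line 6, in <genexpr>
ValueError: cannot convert float NaN to integer
```

Run:
```python
from h import *
y=np.array([-.8064,.5913]);x=np.array([.5913,.8064]);b=np.array([.3555,.2568])
g=grab('scene');C=np.nan_to_num(cloud(g),nan=9)
for v in range(258,280,2):
    print(v,' '.join('%4d,%4d,%4d:%3d'%(*(1000*np.array([(C[v,u,:2]-b)@x,(C[v,u,:2]-b)@y,C[v,u,2]])),g['img'][v,u].mean()) for u in range(232,246,2)))
f=grab('wrist');im=f['img'].astype(int)
m=(im[...,0]>im[...,1]+30)&(im[...,0]>im[...,2]+30)
n,l,st,ce=cv2.connectedComponentsWithStats(m.astype(np.uint8))
for i in range(1,n):
    if st[i,4]>2:print(ce[i],st[i])
save('c2.png',f['img'][200:400,200:440],3)
```

```text
258    5, -16, 117:119    1, -17, 116:118   -3, -15, 118:119  -12,  14, 136:102  -16,  13, 135:109  -20,  10, 133: 60  -25,  13, 135: 46
260    4,  -7, 117:121    0,  -6, 118:121   -4,  -6, 118:116   -8,  -8, 117:100  -16,  13, 130:110  -20,  12, 129: 63  -24,  12, 129: 43
262    3,   1, 118:122    0,   1, 117:122   -5,   0, 117:118   -9,   1, 117:102  -16,  15, 126:112  -20,  11, 123: 69  -24,  13, 124: 41
264    3,   6, 115:177   -1,   8, 117:163   -6,  12, 119:132  -10,  10, 117:117  -15,  15, 121:112  -19,  11, 118: 81  -24,  12, 119: 48
266    1,  16, 116:240   -2,  15, 116:238   -7,  21, 119:229  -11,  16, 116:198  -16,  18, 118:124  -19,   9, 112:101   -2,-166,   2: 70
268    0,  25, 117:240   -3,  26, 118:241   -8,  27, 118:242  -12,  25, 117:215  -14,   7, 106:104  -10, -58,  63:106   -2,-162,  -1: 63
270    0,  36, 118:240   -4,  37, 119:241   -8,  33, 116:237  -13,  34, 117:189  -13,   1,  96: 97  -11, -46,  66: 98   -3,-149,   0: 59
272   -1,  43, 118:238   -5,  40, 116:238   -9,  43, 118:232  -13,  37, 114:151  -13,   4,  93: 90  -12, -33,  68: 94   -4,-139,   0: 46
274   -2,  52, 119:192   -6,  50, 117:177  -10,  50, 117:168  -12,  34, 107:120   -9, -25,  68: 84  -12, -32,  64: 91   -4,-134,  -2: 42
276   -2,  56, 116: 55   -6,  56, 116: 48  -10,  54, 115: 49  -12,  34, 101: 90   -9, -19,  66: 99  -13, -24,  63: 98   -6,-121,   0: 44
278   -1,  54, 110: 22   -6,  54, 110: 23  -10,  51, 108: 32  -12,  38,  99: 80   -9, -14,  64:128   -9, -50,  40:109   -7,-111,   0: 44
```

View pics/c2.png

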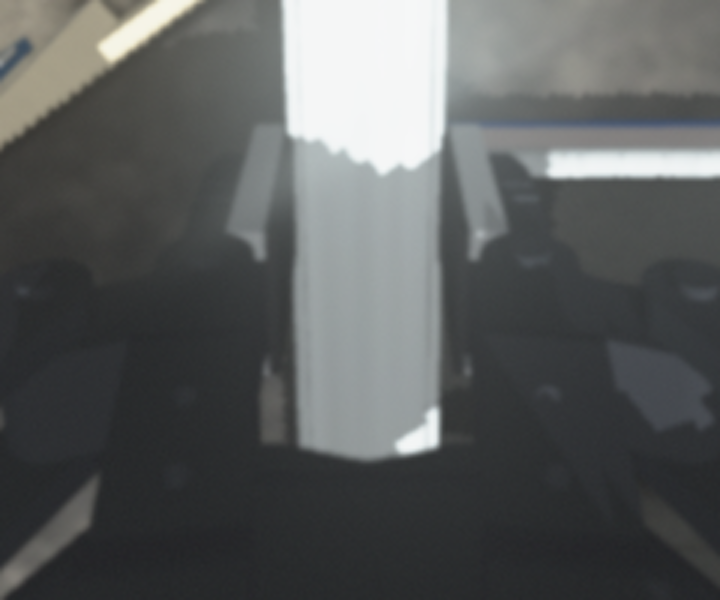

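Run:
```python
from h import *
y=np.array([-.8064,.5913]);x=np.array([.5913,.8064]);b=np.array([.3555,.2568])
for n in('side','scene'):
    g=grab(n);C=np.nan_to_num(cloud(g),nan=9)
    L=np.stack([(C[...,:2]-b)@x,(C[...,:2]-b)@y,C[...,2]],-1)*1000
    for z in range(76,150,5):
        m=(abs(L[...,2]-z)<2.5)&(abs(L[...,1])<26)&(abs(L[...,0])<50)
        p=L[m]
        for s in(1,-1):
            q=p[p[:,0]*s>10.5]
            if len(q):print(n,z,len(q),'x',np.percentile(q[:,0],[5,50,95]).round(),'y',np.percentile(q[:,1],[5,50,95]).round(),g['img'][m][p[:,0]*s>10.5].mean(0).round())
```

```text
side 91 4 x [11. 11. 11.] y [-22.   1.  19.] [108. 112. 114.]
side 96 21 x [11. 11. 13.] y [-25.   3.  21.] [127. 132. 135.]
side 101 24 x [11. 12. 14.] y [-23.  -4.  22.] [127. 132. 136.]
side 106 10 x [11. 12. 14.] y [-23.  13.  23.] [123. 128. 131.]
side 111 13 x [11. 12. 18.] y [-22.  14.  24.] [120. 125. 128.]
side 111 1 x [-20. -20. -20.] y [16. 16. 16.] [105. 110. 113.]
side 116 19 x [11. 16. 23.] y [-22.  15.  23.] [114. 118. 121.]
side 116 21 x [-26. -13. -11.] y [-9. 10. 19.] [100. 104. 107.]
side 121 15 x [13. 22. 24.] y [ 2. 12. 15.] [69. 72. 76.]
side 121 19 x [-21. -14. -12.] y [-5. 11. 18.] [57. 58. 61.]
side 126 22 x [13. 19. 25.] y [ 1. 12. 17.] [75. 78. 82.]
side 126 18 x [-25. -13. -12.] y [-5.  9. 16.] [42. 43. 45.]
side 131 18 x [13. 21. 25.] y [ 2. 12. 17.] [71. 75. 78.]
side 131 20 x [-25. -14. -12.] y [-6.  8. 17.] [62. 62. 60.]
side 136 18 x [13. 22. 25.] y [ 0. 12. 17.] [57. 60. 63.]
side 136 19 x [-22. -13. -12.] y [-2. 13. 18.] [54. 55. 56.]
side 141 23 x [12. 20. 25.] y [ 2. 13. 18.] [69. 73. 76.]
side 141 22 x [-27. -15. -12.] y [-2. 12. 17.] [57. 57. 56
[... 589 characters left out ...]
 y [11. 15. 18.] [101. 105. 107.]
scene 121 14 x [-26. -19. -13.] y [ 4. 14. 19.] [88. 92. 94.]
scene 126 16 x [11. 17. 24.] y [10. 13. 19.] [80. 83. 86.]
scene 126 15 x [-26. -20. -14.] y [ 2. 14. 17.] [71. 73. 76.]
scene 131 16 x [11. 16. 24.] y [ 5. 12. 18.] [86. 89. 91.]
scene 131 13 x [-26. -21. -14.] y [-0. 14. 18.] [74. 77. 79.]
scene 136 13 x [11. 16. 23.] y [ 4. 13. 18.] [81. 85. 86.]
scene 136 11 x [-25. -19. -14.] y [11. 14. 17.] [78. 81. 83.]
scene 141 12 x [11. 17. 23.] y [ 0. 12. 17.] [71. 74. 76.]
scene 141 14 x [-26. -20. -14.] y [11. 15. 18.] [74. 77. 80.]
scene 146 16 x [11. 13. 23.] y [-1. 15. 18.] [66. 68. 71.]
scene 146 16 x [-26. -17. -13.] y [11. 14. 19.] [75. 78. 81.]
```

>>> send_rows --plan '[[[-0.006,0,0,0],[-0.006,0,0,0],[0,0,0,0]]]'

```text
clock: 6.72
tcp_pos: [0.3545, 0.2569, 0.0834]
tcp_rot: [0.975, 2.986, -0.001]
wrist_force: [-0.7, -2.7, 5.2]
grip_width: 0.0237
gripper_force: 40.5
```

>>> send_rows --plan '[[[0,0,0,0],[0,0,0,0],[0,0,0,0],[0,0,0.01,0],[0,0,0.01,0],[0,0,0,0],[0,0,0,0]]]' --gripper 0.06

```text
clock: 7.6
tcp_pos: [0.3542, 0.2574, 0.063]
tcp_rot: [-0.974, -2.987, 0.0]
wrist_force: [-0.4, -0.0, 0.8]
grip_width: 0.0601
gripper_force: 0.0
```

>>> send_rows --plan '[[[0,0,0,0],[0,0,0,0],[0,0,0,0],[0,0,0,0],[0,0,0,0]]]' --gripper 0.0

```text
clock: 8.22
tcp_pos: [0.3543, 0.257, 0.0633]
tcp_rot: [0.974, 2.986, -0.001]
wrist_force: [-1.4, -3.1, 6.1]
grip_width: 0.0244
gripper_force: 43.3
```

```bash
python3 go.py .3557 .2576 .0635 143.75
cat > tips.py <<'E'
from h import *
y=np.array([-.8064,.5913]);x=np.array([.5913,.8064]);b=np.array([.3555,.2568])
for n in('side','scene'):
    g=grab(n);C=np.nan_to_num(cloud(g),nan=9)
    L=np.stack([(C[...,:2]-b)@x,(C[...,:2]-b)@y,C[...,2]],-1)*1000
    for z in range(76,130,5):
        m=(abs(L[...,2]-z)<2.5)&(abs(L[...,1])<50)&(abs(L[...,0])<50)&(abs(L[...,0])>15)
        p=L[m]
        if len(p):print(n,z,len(p),'x',np.percentile(p[:,0],[5,50,95]).round(),'y',np.percentile(p[:,1],[5,50,95]).round())
E
python3 tips.py
```

```text
t 8.22 tcp [0.3543 0.257  0.0633] yaw 143.87 tilt [ 2.e-04 -9.e-04 -1.e+00] F [-1.4 -3.1  6.1] grip 0.0244 43.326495587825775
shift tool now [-0.0008  0.0014 -0.0002] turn 0.002
shift at target yaw -0.0008 0.0014 -0.0002
side 91 8 x [15. 18. 19.] y [-5.  6. 12.]
side 96 7 x [16. 17. 22.] y [ 0. 10. 13.]
side 101 16 x [ 8. 21. 25.] y [-2.  8. 25.]
side 106 19 x [12. 22. 26.] y [ 2.  9. 13.]
side 111 18 x [-25.  21.  25.] y [-5.  8. 14.]
side 116 22 x [-20.  20.  24.] y [-2.  9. 14.]
side 121 22 x [-24.  19.  25.] y [-1.  9. 14.]
side 126 20 x [-20.  16.  25.] y [ 2. 10. 14.]
scene 91 1 x [-19. -19. -19.] y [-1. -1. -1.]
scene 96 8 x [-19. -16.  21.] y [ 9. 12. 15.]
scene 101 18 x [-25. -18.  24.] y [ 7. 10. 14.]
scene 106 16 x [-26.  -0.  22.] y [ 6. 11. 13.]
scene 111 19 x [-26. -18.  23.] y [ 8. 10. 15.]
scene 116 19 x [-26. -16.  22.] y [ 6. 11. 15.]
scene 121 23 x [-26. -15.  24.] y [ 8. 12. 15.]
scene 126 15 x [-25. -16.  23.] y [ 8. 11. 15.]
```

Depth data show the fingertips end about 29 mm above the reported TCP. After lowering, they now cover the button. Now I'll pull the tube.

>>> send_rows --plan '[[[0.003,0,0,0],[0.003,0,0,0],[0.003,0,0,0],[0.003,0,0,0],[0,0,0,0]]]'

```text
clock: 8.95
tcp_pos: [0.3458, 0.2631, 0.0633]
tcp_rot: [0.976, 2.984, -0.002]
wrist_force: [-0.4, -3.4, 6.2]
grip_width: 0.0241
gripper_force: 42.6
```

>>> send_rows --plan '[[[0.004,0,0,0],[0.004,0,0,0],[0.004,0,0,0],[0.004,0,0,0],[0.003,0,0,0],[0.002,0,0,0],[0.001,0,0,0],[0,0,0,0]]]'

```text
clock: 9.95
tcp_pos: [0.3272, 0.2767, 0.0633]
tcp_rot: [0.974, 2.986, -0.002]
wrist_force: [-0.1, -3.5, 5.2]
grip_width: 0.0243
gripper_force: 42.6
```

```bash
python3 go.py .3543 .257 .0633 143.75; python3 tips.py | grep zzz
python3 - <<'E'
from h import *
y=np.array([-.8064,.5913]);x=np.array([.5913,.8064]);b=np.array([.3555,.2568])
g=grab('side');C=np.nan_to_num(cloud(g),nan=9);L=np.stack([(C[...,:2]-b)@x,(C[...,:2]-b)@y,C[...,2]],-1)*1000
m=(abs(L[...,0])<9)&(abs(L[...,2]-117)<5)&(L[...,1]>0)&(L[...,1]<150);print('tube end y',np.percentile(L[m][:,1],[90,98,100]))
E
```

```text
t 9.95 tcp [0.3272 0.2767 0.0633] yaw 143.85 tilt [ 6.0e-04 -1.4e-03 -1.0e+00] F [-0.1 -3.5  5.2] grip 0.0243 42.567081302404404
shift tool now [-0.0335  0.0001  0.0001] turn 0.0017
shift at target yaw -0.0335 0.0002 0.0
tube end y [85.10408379 86.40802719 88.35553642]
```

>>> send_rows --plan '[[[0.002,0,0,0],[0.003,0,0,0],[0,0,0,0],[0,0,0,0]]]'

```text
clock: 10.6
tcp_pos: [0.3251, 0.2782, 0.0633]
tcp_rot: [0.975, 2.982, -0.004]
wrist_force: [3.5, -6.3, 6.1]
grip_width: 0.0245
gripper_force: 42.6
```

>>> send_rows --plan '[[[-0.004,0,0,0],[-0.004,0,0,0],[0,0,0,0],[0,0,0,0]]]'

```text
clock: 11.1
tcp_pos: [0.3278, 0.2762, 0.0633]
tcp_rot: [-0.973, -2.986, 0.0]
wrist_force: [-5.5, -0.1, 7.6]
grip_width: 0.024
gripper_force: 42.7
```

>>> send_rows --plan '[[[0.003,0,0,0],[0,0,0,0]]]'

```text
clock: 11.35
tcp_pos: [0.3267, 0.277, 0.0633]
tcp_rot: [0.974, 2.986, -0.002]
wrist_force: [-1.6, -1.4, 5.8]
grip_width: 0.0246
gripper_force: 42.6
```

>>> send_rows --plan '[[[0,0,0,0],[0,0,0,0],[0,0,0,0],[0,0,-0.03,0],[0,0,-0.05,0],[0,0,-0.06,0],[0,0,-0.06,0],[0,0,-0.03,0],[0,0,0,0]]]' --gripper 0.07

```text
clock: 12.48
tcp_pos: [0.328, 0.2784, 0.2952]
tcp_rot: [0.974, 2.982, 0.006]
wrist_force: [0.1, -0.2, -1.4]
grip_width: 0.0697
gripper_force: 0.0
```

```bash
python3 go.py .503 -.446 .3 20
python3 - <<'E'
from h import *
import pickle
y=np.array([-.8064,.5913]);x=np.array([.5913,.8064]);b=np.array([.3555,.2568])
f=grab('wrist');pickle.dump(f,open('w3.pkl','wb'))
im=f['img'].astype(int);C=cloud(f)
m=(im[...,0]>im[...,1]+40)&(im[...,0]>im[...,2]+40)
n,l,st,ce=cv2.connectedComponentsWithStats(m.astype(np.uint8))
for i in range(1,n):
    if st[i,4]>2:w=onz(f,*ce[i],.105)[:2]-b;print(ce[i],st[i],w@x,w@y)
m=(C[...,2]>.111)&(C[...,2]<.123)&(im.min(-1)>150)&(C[...,1]>.18)&(C[...,0]<.45)
p=C[m][:,:2]-b;print(m.sum(),np.percentile(p@x,[1,50,99]),np.percentile(p@y,[0,1,50,99,100]))
E
```

```text
t 12.47 tcp [0.328  0.2784 0.2952] yaw 143.82 tilt [ 0.0054  0.002  -1.    ] F [ 0.1 -0.2 -1.4] grip 0.0697 0.0
shift tool now [-0.5689 -0.4813 -0.0052] turn 2.161
shift at target yaw -0.0833 0.7405 -0.0048
[307.  197.5] [306 195   3   6  14] -0.01520560601124121 0.001799839323923384
1701 [-0.01236765 -0.00028423  0.12643249] [-0.02955731 -0.02480459  0.0377969   0.08066206  0.08076401]
```

The button is out again at the next hole: the tip is visible and the tube end has moved 33.5 mm. Next is the bottle.

>>> send_rows --plan '[[[-0.044,0.003,0,0.095],[-0.045,0.003,0,0.095],[-0.046,0.003,0,0.095],[-0.047,0.003,0,0.095],[-0.048,0.002,0,0.095],[-0.05,0.002,0,0.095],[-0.051,0.002,0,0.095],[-0.052,0.001,0,0.095],[-0.054,0.001,0,0.095],[-0.055,0.001,0,0.095],[-0.056,0.001,0,0.095],[-0.058,0.001,0,0.095],[-0.059,0,0,0.095],[-0.06,0,0,0.095],[0,0,0,0]]]'

```text
clock: 14.4
tcp_pos: [0.5296, -0.3641, 0.2894]
tcp_rot: [-2.617, -1.733, 0.008]
wrist_force: [1.3, 1.0, -0.9]
grip_width: 0.0702
gripper_force: 0.0
```

```bash
python3 go.py .503 -.446 .107 65
cat > cap.py <<'E'
from h import *
f=grab('wrist');im=f['img'].astype(int);C=cloud(f)
m=(im[...,2]>im[...,0]+50)&(C[...,2]>.153)&(C[...,2]<.172)
p=C[m][:,:2].astype(np.float32);print('cap top',m.sum(),C[m][:,2].mean(),cv2.minEnclosingCircle(p),np.median(p,0))
save('w4.png',f['img'],1.25)
E
python3 cap.py
```

```text
t 14.4 tcp [ 0.5296 -0.3641  0.2894] yaw 67.04 tilt [-6.2e-03 -4.0e-04 -1.0e+00] F [ 1.3  1.  -0.9] grip 0.0702 0.0
shift tool now [-0.0853  0.0085  0.1826] turn 0.0356
shift at target yaw -0.0855 0.0106 0.1824
cap top 1955 0.15981886476925186 ((0.6162237524986267, -0.39697498083114624), 0.13921357691287994) [ 0.71942884 -0.35362175]
```

```bash
sed -i 's/&(C\[...,2\]<.172)/\&(C[...,2]<.172)\&(C[...,0]<.6)/' cap.py; python3 cap.py
python3 - <<'E'
from h import *
for n in('scene','side'):
    print(n)
E
```

```text
cap top 658 0.15991803388272915 ((0.5031909346580505, -0.44527846574783325), 0.016381369903683662) [ 0.50381386 -0.44407147]
scene
side
```

View pics/w4.png

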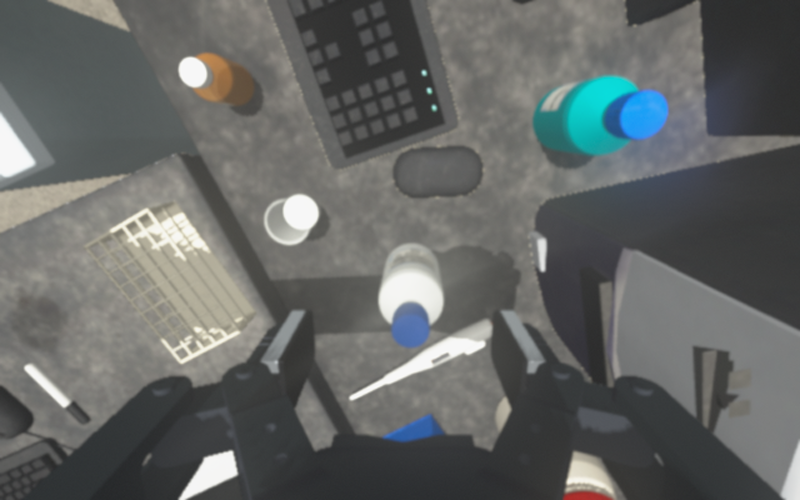

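The cap of the white bottle is at (411,325), which puts it at (0.503,-0.4455). The turquoise look-alike is at (600,115).

>>> send_rows --plan '[[[-0.042,0.004,0,0],[-0.043,0.004,0.02,0],[0,0,0.05,0],[0,0,0.04,0],[0,0,0,0],[0,0,0,0]]]'

```text
clock: 15.25
tcp_pos: [0.5105, -0.4384, 0.1846]
tcp_rot: [2.606, 1.751, 0.002]
wrist_force: [0.0, -0.2, 1.0]
grip_width: 0.0699
gripper_force: 0.0
```

```bash
python3 go.py .503 -.4455 .107 67
```

```text
t 15.25 tcp [ 0.5105 -0.4384  0.1846] yaw 67.79 tilt [ 2.1e-03 -8.0e-04 -1.0e+00] F [ 0.  -0.2  1. ] grip 0.0699 0.0
shift tool now [-0.0094 -0.0044  0.0776] turn 0.0137
shift at target yaw -0.0095 -0.0041 0.0776
```

>>> send_rows --plan '[[[-0.0095,-0.004,0,0],[0,0,0.03,0],[0,0,0.03,0],[0,0,0.017,0],[0,0,0,0],[0,0,0,0]]]'

```text
clock: 16.0
tcp_pos: [0.5023, -0.4473, 0.1077]
tcp_rot: [2.608, 1.747, 0.001]
wrist_force: [1.0, -0.6, 0.9]
grip_width: 0.0699
gripper_force: 0.0
```

```bash
python3 go.py .503 -.4455 .107 67
python3 - <<'E'
from h import *
a=np.radians(67.8);x=np.array([np.cos(a),np.sin(a)]);y=np.array([x[1],-x[0]]);b=np.array([.503,-.4455])
for n in('side','scene'):
    g=grab(n);C=np.nan_to_num(cloud(g),nan=9);im=g['img'].astype(int)
    L=np.stack([(C[...,:2]-b)@x,(C[...,:2]-b)@y,C[...,2]],-1)*1000
    for z in range(116,180,5):
        m=(abs(L[...,2]-z)<2.5)&(abs(L[...,0])<20)&(abs(L[...,1])<62)&(abs(L[...,1])>22)
        p=L[m]
        if len(p):print(n,z,len(p),'x',np.percentile(p[:,0],[5,95]).round(),'y',[round(v) for s in(1,-1) for q in[p[p[:,1]*s>0,1]] if len(q) for v in(q.min(),q.max())])
E
```

```text
t 16.0 tcp [ 0.5023 -0.4473  0.1077] yaw 67.65 tilt [ 0.0021 -0.0017 -1.    ] F [ 1.  -0.6  0.9] grip 0.0699 0.0
shift tool now [ 0.0019 -0.      0.0007] turn 0.0113
shift at target yaw 0.0019 -0.0001 0.0007
side 116 3 x [-5.  7.] y [-26, -23]
side 121 1 x [8. 8.] y [-26, -26]
side 141 4 x [-10.   4.] y [38, 38, -41, -38]
side 146 15 x [-12.   8.] y [29, 37, -48, -23]
side 151 16 x [-7.  9.] y [31, 46, -51, -23]
side 156 19 x [-6. 12.] y [27, 46, -50, -22]
side 161 16 x [-11.  13.] y [28, 44, -51, -35]
side 166 22 x [-10.  11.] y [27, 46, -52, -32]
side 171 18 x [-11.   9.] y [30, 46, -52, -40]
side 176 18 x [-7. 10.] y [31, 48, -52, -40]
scene 116 4 x [-9.  9.] y [-24, -23]
scene 121 4 x [-5. 11.] y [-24, -22]
scene 136 1 x [2. 2.] y [-23, -23]
scene 141 6 x [-9.  5.] y [31, 33, -44, -40]
scene 146 10 x [-6. 11.] y [28, 39, -49, -40]
scene 151 17 x [-8.  8.] y [30, 35, -54, -24]
scene 156 23 x [-12.  10.] y [29, 37, -51, -22]
scene 161 19 x [-9.  9.] y [28, 42, -52, -38]
scene 166 21 x [-10.  10.] y [30, 43, -52, -38]
scene 171 18 x [-10.   9.] y [30, 37, -53, -37]
scene 176 24 x [-6. 11.] y [24, 47, -53, -40]
```

>>> send_rows --plan '[[[0.002,0.002,0,0],[0,0,0,0],[0,0,0,0],[0,0,0,0],[0,0,0,0],[0,0,0,0]]]' --gripper 0.0 --squeeze 45

```text
clock: 16.85
tcp_pos: [0.5041, -0.4459, 0.107]
tcp_rot: [2.609, 1.748, -0.0]
wrist_force: [-2.0, 0.5, 5.9]
grip_width: 0.0348
gripper_force: 42.9
```

>>> send_rows --plan '[[[0,0,-0.01,0],[0,0,-0.02,0],[0,0,-0.03,0],[0,0,0,0],[0,0,0,0]]]'

```text
clock: 17.48
tcp_pos: [0.5036, -0.445, 0.1655]
tcp_rot: [-2.609, -1.748, 0.001]
wrist_force: [-0.5, 0.3, -3.3]
grip_width: 0.0346
gripper_force: 42.2
```

```bash
cat > bot.py <<'E'
from h import *
# white bottle body points from scene & side near TCP: tilt & bottom
s=env.state();t=s['tcp_pos'];print(s['clock'],t.round(4),s['wrist_force'].round(1),s['grip_width'])
P=[]
for n in('side','scene'):
    g=grab(n);C=np.nan_to_num(cloud(g),nan=9);im=g['img'].astype(int)
    m=(np.hypot(C[...,0]-t[0],C[...,1]-t[1])<.05)&(C[...,2]<t[2]+.03-.06)&(C[...,2]>t[2]+.03-.14)&(im.min(-1)>90)&(np.ptp(im,-1)<40)
    q=C[m]; P.append(q); print(n,len(q),'zmin',np.percentile(q[:,2],[0,2])) if len(q) else print(n,0)
from scipy.optimize import least_squares
P=np.vstack(P);zc=P[:,2].mean()
r=least_squares(lambda c:np.hypot(P[:,0]-c[0]-c[2]*(P[:,2]-zc),P[:,1]-c[1]-c[3]*(P[:,2]-zc))-.034,[t[0],t[1],0,0],loss='soft_l1',f_scale=.003).x
print('axis at z',zc.round(3),r[:2].round(4),'slope',r[2:].round(3),'off tcp',(r[:2]-t[:2]).round(4))
E
python3 bot.py
```

```text
17.475 [ 0.5036 -0.445   0.1655] [-0.5  0.3 -3.3] 0.034578254881893665
side 411 zmin [0.05584084 0.06052639]
scene 445 zmin [0.05728714 0.05946673]
axis at z 0.098 [ 0.5026 -0.4459] slope [-0.021  0.002] off tcp [-0.001  -0.0008]
```

>>> send_rows --plan '[[[0,0,-0.045,0],[0,0,-0.05,0],[0.02,0.003,-0.04,-0.03],[0.04,0.006,0,-0.06],[0.053,0.008,0,-0.079],[0.053,0.008,0,-0.079],[0.052,0.008,0,-0.079],[0.051,0.007,0,-0.079],[0.05,0.007,0,-0.079],[0.05,0.007,0,-0.079],[0.049,0.007,0,-0.079],[0.049,0.006,0,-0.079],[0.048,0.006,0,-0.079],[0.047,0.006,0,-0.079],[0.046,0.005,0,-0.079],[0.046,0.005,0,-0.079],[0.035,0.004,0,-0.06],[0.02,0.002,0,-0.03],[0,0,0,0],[0,0,0,0]]]'

```text
clock: 20.08
tcp_pos: [0.5136, 0.2271, 0.3008]
tcp_rot: [1.275, 2.87, -0.002]
wrist_force: [1.6, -0.7, -2.6]
grip_width: 0.0345
gripper_force: 42.5
```

```bash
python3 go.py .4896 .2478 .176 134; python3 bot.py
```

```text
t 20.07 tcp [0.5136 0.2271 0.3008] yaw 132.08 tilt [ 5.0e-04 -1.6e-03 -1.0e+00] F [ 1.6 -0.7 -2.6] grip 0.0345 42.49762282488632
shift tool now [ 0.0316 -0.0038  0.1248] turn -0.0335
shift at target yaw 0.0316 -0.0029 0.1248
20.075 [0.5136 0.2271 0.3008] [ 1.6 -0.7 -2.6] 0.03445836836930978
side 956 zmin [0.19185358 0.19603679]
scene 833 zmin [0.19162898 0.19612156]
axis at z 0.233 [0.5149 0.2261] slope [-0.012 -0.   ] off tcp [ 0.0014 -0.001 ]
```

>>> send_rows --plan '[[[0.016,-0.002,0,0],[0.016,-0.001,0,0],[0,0,0.04,0],[0,0,0.04,0],[0,0,0.03,0],[0,0,0.006,0],[0,0,0,0],[0,0,0,0]]]'

```text
clock: 21.18
tcp_pos: [0.4892, 0.2519, 0.1868]
tcp_rot: [1.27, 2.872, 0.004]
wrist_force: [-1.1, 0.6, -3.0]
grip_width: 0.0344
gripper_force: 42.6
```

```bash
python3 go.py .4896 .2478 .176 132; python3 bot.py
```

```text
t 21.18 tcp [0.4892 0.2519 0.1868] yaw 132.3 tilt [ 0.0027  0.0013 -1.    ] F [-1.1  0.6 -3. ] grip 0.0344 42.622408203832265
shift tool now [-0.0033 -0.0025  0.0107] turn 0.0052
shift at target yaw -0.0033 -0.0024 0.0108
21.175 [0.4892 0.2519 0.1868] [-1.1  0.6 -3. ] 0.034443808706431656
side 816 zmin [0.0844458  0.08834174]
scene 715 zmin [0.08312502 0.08868179]
axis at z 0.123 [0.4906 0.2519] slope [-0.021 -0.022] off tcp [0.0014 0.    ]
```

>>> send_rows --plan '[[[-0.003,-0.0025,0,0],[0,0,0.003,0],[0,0,0.003,0],[0,0,0.002,0],[0,0,0.001,0],[0,0,0,0]]]'

```text
clock: 22.02
tcp_pos: [0.4887, 0.247, 0.1762]
tcp_rot: [1.271, 2.873, -0.0]
wrist_force: [-0.6, -0.7, -1.3]
grip_width: 0.0347
gripper_force: 43.0
```

>>> send_rows --plan '[[[0,0,0.001,0],[0,0,0.001,0],[0,0,0,0]]]'

```text
clock: 22.4
tcp_pos: [0.4895, 0.2469, 0.176]
tcp_rot: [1.27, 2.871, 0.0]
wrist_force: [-1.7, -3.2, 9.1]
grip_width: 0.0344
gripper_force: 45.8
```

>>> send_rows --plan '[[[0,0,-0.0015,0],[0,0,0,0],[0,0,0,0]]]'

```text
clock: 22.78
tcp_pos: [0.489, 0.2471, 0.1761]
tcp_rot: [1.27, 2.872, 0.0]
wrist_force: [-0.7, -2.1, 5.9]
grip_width: 0.0349
gripper_force: 44.6
```

>>> send_rows --plan '[[[0,0,0,0],[0,0,0,0],[0,0,0,0],[0,0,-0.02,0],[0,0,-0.04,0],[0,0,-0.05,0],[0,0,0,0]]]' --gripper 0.07

```text
clock: 23.65
tcp_pos: [0.4904, 0.249, 0.2896]
tcp_rot: [1.268, 2.868, 0.01]
wrist_force: [0.2, -0.5, 0.1]
grip_width: 0.0702
gripper_force: 0.0
```

```bash
python3 go.py .3543 .257 .2 143.8;  python3 - <<'E'
from h import *
from scipy.optimize import least_squares
y=np.array([-.8064,.5913]);x=np.array([.5913,.8064]);o=np.array([.474,.2468])
for n in('side','scene'):
    g=grab(n);C=np.nan_to_num(cloud(g),nan=9);im=g['img'].astype(int)
    m=(np.hypot(C[...,0]-.4896,C[...,1]-.2478)<.045)&(C[...,2]<.16)&(C[...,2]>.11)&(im.min(-1)>90)&(np.ptp(im,-1)<40);P=C[m]
    r=least_squares(lambda c:np.hypot(*(P[:,:2]-c).T)-.034,[.4896,.2478],loss='soft_l1',f_scale=.003).x-o;print(n,len(P),'shaker xy',r@x,r@y)
    m=(im[...,2]>im[...,0]+50)&(np.hypot(C[...,0]-.4896,C[...,1]-.2478)<.06)&(C[...,2]>.18);c=C[m].mean(0);print('cap',(c[:2]-o)@x,(c[:2]-o)@y,C[m][:,2].max())
E
```

```text
t 23.65 tcp [0.4904 0.249  0.2896] yaw 132.29 tilt [ 0.0074  0.0038 -1.    ] F [ 0.2 -0.5  0.1] grip 0.0702 0.0
shift tool now [ 0.0977 -0.096   0.0887] turn -0.2009
shift at target yaw 0.1145 -0.0739 0.0896
side 596 shaker xy 0.008333986610340138 -0.012871510336506839
cap 0.010472231988351004 -0.006007863527091686 0.32467364886939776
scene 515 shaker xy 0.008752638075131299 -0.012480837188886474
cap 0.005927559645995919 -0.0034985169190269493 0.23009128138299423
```

>>> send_rows --plan '[[[0.033,-0.032,0,0],[0.033,-0.032,0,0],[0.031,-0.032,0,0],[0,0,0,-0.1],[0,0,0,-0.1],[0,0,0.05,0],[0,0,0.04,0],[0,0,0,0],[0,0,0,0]]]'

```text
clock: 24.88
tcp_pos: [0.3527, 0.2547, 0.1963]
tcp_rot: [0.977, 2.986, 0.001]
wrist_force: [0.8, -0.1, 0.7]
grip_width: 0.0701
gripper_force: 0.0
```

```bash
python3 go.py .3545 .2572 .0633 143.8
```

```text
t 24.88 tcp [0.3527 0.2547 0.1963] yaw 143.76 tilt [ 3.e-04  7.e-04 -1.e+00] F [ 0.8 -0.1  0.7] grip 0.0701 0.0
shift tool now [-0.     0.003  0.133] turn -0.0008
shift at target yaw 0.0 0.0031 0.133
```

>>> send_rows --plan '[[[0,0.003,0.02,0],[0,0,0.04,0],[0,0,0.04,0],[0,0,0.02,0],[0,0,0.013,0],[0,0,0,0],[0,0,0,0]]]'

```text
clock: 25.75
tcp_pos: [0.3551, 0.2573, 0.0637]
tcp_rot: [0.977, 2.984, 0.003]
wrist_force: [0.3, -0.6, -0.4]
grip_width: 0.0703
gripper_force: 0.0
```

```bash
python3 go.py .3545 .2572 .0633 143.8
```

```text
t 25.75 tcp [0.3551 0.2573 0.0637] yaw 143.73 tilt [ 0.0022  0.0011 -1.    ] F [ 0.3 -0.6 -0.4] grip 0.0703 0.0
shift tool now [ 0.0004 -0.0004  0.0004] turn -0.0012
shift at target yaw 0.0004 -0.0004 0.0004
```

>>> send_rows --plan '[[[0,0,0,0],[0,0,0,0],[0,0,0,0],[0,0,0,0],[0,0,0,0],[0,0,0,0]]]' --gripper 0.0 --squeeze 42

```text
clock: 26.5
tcp_pos: [0.3546, 0.2568, 0.0631]
tcp_rot: [0.977, 2.985, 0.0]
wrist_force: [-0.0, -1.6, 6.7]
grip_width: 0.0242
gripper_force: 45.8
```

>>> send_rows --plan '[[[-0.003,0,0,0],[-0.003,0,0,0],[-0.003,0,0,0],[-0.003,0,0,0],[0,0,0,0]]]'

```text
clock: 27.12
tcp_pos: [0.3629, 0.2508, 0.0631]
tcp_rot: [-0.975, -2.986, -0.001]
wrist_force: [-2.5, 0.4, 6.9]
grip_width: 0.0247
gripper_force: 45.2
```

>>> send_rows --plan '[[[-0.002,0,0,0],[-0.002,0,0,0],[-0.002,0,0,0],[-0.002,0,0,0],[-0.002,0,0,0],[-0.002,0,0,0],[-0.002,0,0,0],[-0.002,0,0,0],[-0.002,0,0,0],[-0.002,0,0,0],[-0.0015,0,0,0],[0,0,0,0],[0,0,0,0]]]'

```text
clock: 28.75
tcp_pos: [0.3809, 0.2377, 0.0631]
tcp_rot: [-0.976, -2.986, -0.001]
wrist_force: [-1.9, 0.8, 6.4]
grip_width: 0.0243
gripper_force: 45.0
```

```bash
python3 go.py .3546 .2568 .0631 143.8;cat > chk.py <<'E'
from h import *
from scipy.optimize import least_squares
y=np.array([-.8064,.5913]);x=np.array([.5913,.8064]);o=np.array([.474,.2468])
for n in('side','scene'):
    g=grab(n);C=np.nan_to_num(cloud(g),nan=9);im=g['img'].astype(int)
    m=(np.hypot(C[...,0]-.4946,C[...,1]-.2438)<.05)&(C[...,2]<.16)&(C[...,2]>.125)&(im.min(-1)>90)&(np.ptp(im,-1)<40);P=C[m]
    r=least_squares(lambda c:np.hypot(*(P[:,:2]-c).T)-.034,[.4946,.2438],loss='soft_l1',f_scale=.003).x-o;print(n,len(P),'bottle shaker xy',r@x,r@y)
    m=(im[...,2]>im[...,0]+50)&(np.hypot(C[...,0]-.4946,C[...,1]-.2438)<.06)&(C[...,2]>.18);c=C[m].mean(0);print('cap',(c[:2]-o)@x,(c[:2]-o)@y,C[m][:,2].max())
    L=np.stack([(C[...,:2]-o)@x+.062,(C[...,:2]-o)@y,C[...,2]],-1)*1000
    m=(abs(L[...,0])<9)&(abs(L[...,2]-117)<5)&(L[...,1]>100)&(L[...,1]<250);print('tube end y',np.percentile(L[m][:,1],[90,98,100]))
E
python3 chk.py
```

```text
t 28.75 tcp [0.3809 0.2377 0.0631] yaw 143.79 tilt [ 2.e-04  9.e-04 -1.e+00] F [-1.9  0.8  6.4] grip 0.0243 45.044899955391884
shift tool now [ 0.0325 -0.0001  0.    ] turn -0.0001
shift at target yaw 0.0325 -0.0001 0.0
side 433 bottle shaker xy 0.00859399642109407 -0.014870945909679066
cap 0.01177639710267052 -0.008842672216201209 0.22997376037875167
tube end y [153.79989005 155.94801958 157.1055526 ]
scene 171 bottle shaker xy 0.008865470493026563 -0.014422425118524663
cap 0.006535265658957196 -0.007096989216628329 0.23019548314304822
tube end y [155.55784719 157.7744273  159.41693061]
```

>>> send_rows --plan '[[[-0.001,0,0,0],[-0.001,0,0,0],[-0.001,0,0,0],[0,0,0,0],[0,0,0,0]]]'

```text
clock: 29.48
tcp_pos: [0.3826, 0.2365, 0.0631]
tcp_rot: [-0.975, -2.985, -0.002]
wrist_force: [-3.7, 0.5, 6.0]
grip_width: 0.0242
gripper_force: 45.1
```

```bash
python3 go.py .3546 .2568 .0631 143.8; python3 chk.py
```

```text
t 29.48 tcp [0.3826 0.2365 0.0631] yaw 143.82 tilt [-6.0e-04  1.4e-03 -1.0e+00] F [-3.7  0.5  6. ] grip 0.0242 45.10919742286205
shift tool now [ 0.0346 -0.0001  0.    ] turn 0.0004
shift at target yaw 0.0346 -0.0001 -0.0
side 431 bottle shaker xy 0.00839852197394574 -0.017075996358584457
cap 0.011962429065475394 -0.010719445707835505 0.22982300914152864
tube end y [152.17927361 153.21497787 154.35196769]
scene 170 bottle shaker xy 0.009020080876202874 -0.01668488435636071
cap 0.006135020706850638 -0.00905464500046698 0.23017089359031767
tube end y [153.14271943 155.03021549 155.69490331]
```

>>> send_rows --plan '[[[0.003,0,0,0],[0.003,0,0,0],[0,0,0,0],[0,0,0,0]]]'

```text
clock: 30.08
tcp_pos: [0.3806, 0.2379, 0.0631]
tcp_rot: [0.977, 2.983, 0.0]
wrist_force: [4.3, -3.0, 5.6]
grip_width: 0.024
gripper_force: 44.9
```

>>> send_rows --plan '[[[-0.004,0,0,0],[-0.004,0,0,0],[0,0,0,0],[0,0,0,0]]]'

```text
clock: 30.58
tcp_pos: [0.3832, 0.2361, 0.0631]
tcp_rot: [-0.974, -2.984, -0.003]
wrist_force: [-6.5, 2.2, 8.2]
grip_width: 0.0243
gripper_force: 45.3
```

```bash
python3 go.py .3546 .2568 .0631 143.8; python3 chk.py
```

```text
t 30.57 tcp [0.3832 0.2361 0.0631] yaw 143.84 tilt [-0.0019  0.0023 -1.    ] F [-6.5  2.2  8.2] grip 0.0243 45.308074951171875
shift tool now [ 0.0353 -0.0001  0.0001] turn 0.0007
shift at target yaw 0.0353 -0.0001 -0.0
side 425 bottle shaker xy 0.008848687016826605 -0.01804307354484966
cap 0.01213365841987195 -0.012668911616697195 0.23051304711595416
tube end y [151.23466097 153.41150413 155.46340993]
scene 172 bottle shaker xy 0.009051128678661683 -0.017306037587956836
cap 0.006668085277404026 -0.010346688174905758 0.23049295408071113
tube end y [152.96134136 154.80009627 157.30147199]
```

>>> send_rows --plan '[[[0.002,0,0,0],[0,0,0,0]]]'

```text
clock: 30.92
tcp_pos: [0.3829, 0.2363, 0.0631]
tcp_rot: [-0.976, -2.986, -0.002]
wrist_force: [-2.4, 0.8, 8.0]
grip_width: 0.0239
gripper_force: 45.1
```

>>> send_rows --plan '[[[0,0,0,0],[0,0,0,0],[0,0,0,0],[0,0,0,0],[0,0,-0.03,0],[0,0,-0.05,0],[0,0,-0.06,0],[0,0,-0.06,0],[0,0,-0.03,0],[0,0,0,0]]]' --gripper 0.07

```text
clock: 32.17
tcp_pos: [0.3847, 0.2359, 0.2948]
tcp_rot: [0.977, 2.981, 0.004]
wrist_force: [0.2, -0.3, -0.6]
grip_width: 0.0699
gripper_force: 0.0
```

```bash
python3 chk.py
python3 - <<'E'
from h import *
y=np.array([-.8064,.5913]);x=np.array([.5913,.8064]);b=np.array([.3555,.2568])
f=grab('wrist');im=f['img'].astype(int);C=cloud(f)
m=(im[...,0]>im[...,1]+40)&(im[...,0]>im[...,2]+40)
n,l,st,ce=cv2.connectedComponentsWithStats(m.astype(np.uint8))
for i in range(1,n):
    if st[i,4]>2:w=onz(f,*ce[i],.105)[:2]-b;print(ce[i],st[i],w@x,w@y)
m=(C[...,2]>.111)&(C[...,2]<.123)&(im.min(-1)>150)&(C[...,1]>.18)&(C[...,0]<.45)
p=C[m][:,:2]-b;print(m.sum(),np.percentile(p@y,[0,1,50,99,100]))
g=grab('side')
save('fin.png',np.hstack([cv2.resize(f['img'],(400,250)),cv2.resize(g['img'][150:300,220:460],(400,250))]),1)
E
```

```text
side 426 bottle shaker xy 0.008378948273766585 -0.017219565122798906
cap 0.011679839722132542 -0.010816986082108095 0.23094529520394874
tube end y [152.40955943 154.04950369 155.31297011]
scene 366 bottle shaker xy 0.008577952146632909 -0.016998255738263846
cap 0.006304278300784387 -0.00858716440820527 0.23110160110895156
tube end y [152.60740864 154.66300421 155.90373363]
[309.6  139.75] [308 137   4   7  20] -0.014936376451649231 0.00233300555393432
2335 [-0.06787384 -0.06634975 -0.00978469  0.04444952  0.04547707]
```

View pics/fin.png

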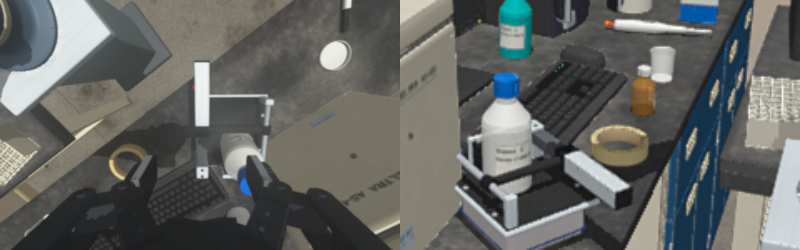

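The final view shows the bottle upright in the vee behind the bar. The button tip is out at left crop (194,87), and the bystanders haven't moved.

```bash
python3 -c "
from station import ticket;print(ticket.sign_off())"
```

```text
the job is handed in; nothing more can be done
None
```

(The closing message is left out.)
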